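# Slide the locked drill guide to its end stop

### The job

Bring the jig's drill guide to the end of its travel: with the fingertips press down the lock button between the two cheeks of the carriage and, keeping it held down all the way, push the carriage along its rail until it is right up against the end stop. Then let go of the button so that it pops up and locks the carriage there. This is a pushing job: nothing is lifted, and the loose things on the bench stay where they are.

Things in the scene. Friction and masses are not known exactly. Their poses are not given: they have to be found in the camera images.
- drill_jig: Fixed drilling jig: a slotted aluminium rail, 440 mm long, 60 mm wide, 30 mm high, with a wooden board 18 mm thick along its robot side. Origin under the middle of the rail, on the table. Its y axis runs along the rail from the carriage's home towards the end stop; x points across the rail, away from the board; z up.
- button_top (a point): Centre of the top of the lock button: round, black, 34 mm across, 24 mm above the grey carriage plate, in a well 50 mm wide between two upright cheeks (each 10 mm along the rail, 50 mm across it, 16 mm higher than the unpressed button). The well is open across the rail. Axes as the jig's; moves with the button. A fingertip on the button can push the cheek ahead to move the carriage.
- lock_button (a joint): Travel of the lock button in m: 0 up (locked), 0.010 pressed to the bottom. Spring: 1.5 N at first, 5 N at the bottom. Its tooth is free once more than 0.005 down. A second catch bars the last 21 mm before the end stop unless the button is down; let go within 3 mm of the stop, the button returns to 0 and locks.
- carriage (a joint): Position of the carriage on its rail in m: 0 is home (where it starts, locked), growing towards the end stop, which it meets after 0.11 to 0.21 according to where the stop is set. Sliding friction about 3 N.
- carriage_nose (a point): Middle of the carriage's end face that meets the stop, 55 mm from the button's centre along the rail, 41 mm above the table. Axes as the jig's. The carriage plate is 110 mm along the rail, 80 mm wide, its top 50 mm above the table; an arm with a steel drill bush reaches over the board, to 96 mm from the rail's middle line.
- stop_face (a point): Middle of the end stop's face that the carriage meets, 41 mm above the table, straight ahead of carriage_nose along the rail. Axes as the jig's. The stop is a dark steel block, 76 mm across the rail, 40 mm along it, its top 71 mm above the table with a clamp knob up to 94 mm; it is fixed.
- dowel: loose offcut of round dowel, 26 mm across, 45 mm tall, standing on the board near the end beyond the stop; leave alone
- offcut: loose wooden offcut 45 x 90 x 22 mm lying just behind the rail; leave alone
- screw_cup: small loose metal cup, 56 mm across, 40 mm tall, just behind the rail; leave alone
- screwdriver: loose screwdriver lying on the table; leave alone
- glue: loose glue bottle, 60 mm across, 150 mm tall, standing; leave alone
- mallet: loose mallet lying on the table; leave alone

How it is judged:
On the way, in this order (a step that is already met when the one before it is completed fails the run):
1. the lock button is pressed while the carriage is still at home (value of joint lock_button above 0.005 m and value of joint carriage below 0.01 m).
2. the carriage is against the end stop with the button still held down (value of joint lock_button above 0.005 m and y of carriage_nose in the frame of stop_face above -0.003 m), for 0.1 s.
At the end, for the whole second after the job is handed in: The carriage rests within 4.5 mm of the end stop, at rest, and the lock button is up again (less than 2 mm down), so that it is locked there (y of carriage_nose in the frame of stop_face above -0.0045 m and value of joint lock_button below 0.002 m and velocity of joint carriage between -0.01 and 0.01 m/s); the robot touches nothing.
It fails at once if the lock button was let up (less than 3 mm down) between home and the end stop (value of joint lock_button below 0.003 m and value of joint carriage above 0.012 m and y of carriage_nose in the frame of stop_face below -0.01 m).
It fails at once if a loose thing on the bench was moved by more than 20 mm or lifted (distance of any of dowel, offcut, screw_cup, screwdriver, glue, mallet from where it was at the start of the episode above 0.02 m).
It also fails if it takes over 37 s, if anything falls off the work surface, if the arm or the gripper's body presses on something with over 40 N, if the wrist force passes 120 N, or if a joint passes its speed limit or range.

### The arm

A 6-joint arm with a two-finger parallel gripper is mounted at the origin on the work surface. World frame = base frame: x ahead of the robot, y to its left, z up, the work surface at z = 0. Lengths are in m, angles in rad, forces in N, time in s.
With the tool pointing down it reaches from about 0.275 to 0.825 m from the base axis. Payload 4.9 kg.
Tool frame: the origin (TCP) lies midway between the tips of the shut fingers; the grasp point (between the pads) lies 19 mm behind it (bot.grip_depth is the distance from the TCP to the grasp point, in m); y points along the fingers, x is the direction in which the jaws open and shut, and the axes are right-handed (so a half turn about y gives the same grasp; the last joint's range is limited). The gripper opens to 85 mm and grips with 20 to 120 N. Pads are 22 mm wide; open, the fingers measure 114 mm over their backs; the gripper's body (76 mm by 85 mm) begins 54 mm behind the grasp point. The pads swing forward as they close: fully open they stand 13 mm farther back than shut.
Start: joints at [-1.367, 0.326, -0.193, 1.052, 0, 1.437], TCP at [0.182, -0.519, 0.231] pointing down, gripper open.
Joint ranges: [-2.65, 2.65], [-0.97, 1.79], [-1.3, 1.35], [-1.93, 2.1], [-1.47, 1.37], [-3.14, 3.14]. Speed limits (rad/s): [2.57, 2.57, 3.14, 3.14, 3.14, 3.14].

### API

Orientations are given as a unit quaternion [w, x, y, z].
In Python, from cell import bot gives the robot as it stands. Calls block until the motion is done:
- bot.move_pose(position, orientation): joint-space move of the TCP to a pose.
- bot.move_linear(position, speed=0.15, rotation=None, until_force=None): straight line of the TCP; rotation=None keeps the orientation; speed is the mean speed in m/s. With until_force (N) it stops when the force on the tool has changed by that much, and returns True; else False.
- bot.goto_joints(angles): joint-space move.
- bot.set_gripper(opening, grasp_force=None): opening from 0.0 (shut) to 1.0 (fully open); grasp_force is the grip in N (None keeps the last); returns when the fingers have stopped.
- bot.wait(seconds).
- bot.solve_ik(position, orientation): joint angles nearest the present ones, or None.
- bot.camera(name): name is "scene" or "top" or "wrist"; returns the picture (480x640x3 uint8, red, green, blue); there is no depth.
- bot.calibration(name): a dict with "mtx" (3x3 intrinsics, pixels), "k1" (the pictures are not rectified: a ray, as slopes to the right and down, at radius r is drawn at 1 + k1 r^2 times it, then the intrinsics apply), "extrinsics" (4x4, takes a point from world to camera coordinates); the wrist camera has in their place "hand_eye" (4x4, takes a point from camera to tool coordinates, whose origin is the TCP and whose axes are the tool frame's). Camera axes: x right, y down, z forward; pixel columns grow to the right and rows downward; lengths in m; the calibration is good to about 2 mm. A picture is of the moment at which its call begins: read the wrist's pose just before it. calibration takes no time and is no camera call.
A pose or a line that the arm cannot do raises bot.PlanningError and nothing moves.
- bot.close_job(): hands the job in, once; it reports no verdict.
Trained networks look in the newest picture that a camera, given by its name, has taken for a name from the list of things; names that differ only in an ending like _2 or _b are one class to them, and where a whole thing is asked for, a point or a joint stands for the part that bears it (a point fixed in the world has none). Each returns a list of dicts, best first, with "confidence" (0 to 1); they miss things now and then, are a little off and sometimes report something else, mostly with a low value. They report only what shows in the picture. A call takes as long as a camera call.
- bot.search_frame(camera, thing): "bbox" ([left, top, width, height] in pixels, round what is visible of it).
Readings, each from a call of its own:
- bot.read_clock(): time.
- bot.read_joint_positions(): joint angles.
- bot.read_joint_vel(): joint speeds.
- bot.read_joint_efforts(): joint torques, N m.
- bot.read_position(): TCP position.
- bot.read_tool_rot(): TCP orientation.
- bot.read_ft_force(): force on the tool from outside, world axes, zero at the start.
- bot.read_moment(): the same for the moment, N m.
- bot.read_gripper_width(): opening from 0.0 (shut) to 1.0 (fully open).
Only numpy, scipy, OpenCV 4.12 (cv2) and the standard library are available. Lean on these libraries where they do the work, as an engineer would, in place of code of your own. Each camera call takes 0.05 s, during which the arm holds its last target. There are 200 camera calls.

## Working session

There is one attempt and no reset: what is moved stays moved. The work goes in short steps, each a Python script; the robot and the scene stay as the last script left them, time stands still between calls to the robot, and variables do not carry over. Pictures are saved under pics/ and viewed, about 8 in all and at most 12, crops included, and the job is handed in when it is done.

```bash
mkdir -p pics; ls; cat > h.py <<'E'
import numpy as np, cv2
from cell import bot
from scipy.spatial.transform import Rotation as R
def save(im,n): cv2.imwrite('pics/'+n,im[:,:,::-1])
def T_cam(name,pos=None,q=None):
    c=bot.calibration(name)
    if 'extrinsics' in c: return np.linalg.inv(np.array(c['extrinsics'])),c
    T=np.eye(4);T[:3,:3]=R.from_quat([q[1],q[2],q[3],q[0]]).as_matrix();T[:3,3]=pos
    return T@np.array(c['hand_eye']),c
def ray2z(uv,z,T,c):
    d=np.array([c['k1'],0,0,0,0.]);m=np.array(c['mtx'])
    p=cv2.undistortPointsIter(np.array([[uv]],float),m,d,None,None,(3,50,1e-10))[0,0]
    r=T[:3,:3]@[p[0],p[1],1]; o=T[:3,3]
    return o+r*(z-o[2])/r[2]
def proj(P,T,c):
    X=np.linalg.inv(T); rv=cv2.Rodrigues(X[:3,:3])[0]
    return cv2.projectPoints(np.array([P],float),rv,X[:3,3],np.array(c['mtx']),np.array([c['k1'],0,0,0,0.]))[0][0,0]
E
python3 - <<'E'
from h import *
for n in ['scene','top']:
    im=bot.camera(n); save(im,n+'0.png'); T,c=T_cam(n)
    print(n,T[:3,3].round(3),c['k1'])
    for t in ['drill_jig','button_top','carriage','carriage_nose','dowel','offcut','screw_cup','screwdriver','glue','mallet']:
        for r in bot.search_frame(n,t)[:2]: 
            b=r['bbox'];print(t,np.round(b),round(r['confidence'],2),ray2z((b[0]+b[2]/2,b[1]+b[3]/2),.05,T,c).round(3))
print(bot.read_clock(),bot.read_tool_rot())
E
```

```text
pics
scene [1.286 0.639 1.399] -0.11354187061884263
drill_jig [236. 201. 149.  90.] 0.81 [ 0.544 -0.022  0.05 ]
button_top [255. 216.   9.  11.] 0.67 [ 0.57 -0.2   0.05]
carriage [236. 203.  45.  40.] 0.98 [ 0.577 -0.197  0.05 ]
carriage [310. 246.  39.  28.] 0.24 [0.546 0.052 0.05 ]
carriage_nose [235. 198.  46.  42.] 0.63 [ 0.567 -0.209  0.05 ]
dowel [311. 243.  36.  32.] 0.4 [0.546 0.047 0.05 ]
offcut [246. 250.  32.  25.] 0.91 [ 0.675 -0.091  0.05 ]
screw_cup [321. 279.  20.  25.] 0.91 [0.627 0.12  0.05 ]
screwdriver [200. 154.  19.  24.] 0.55 [ 0.503 -0.482  0.05 ]
glue [468. 289.  26.  36.] 0.67 [0.413 0.467 0.05 ]
mallet [419. 346.  98.  62.] 0.78 [0.611 0.544 0.05 ]
mallet [318. 279.  25.  24.] 0.5 [0.628 0.119 0.05 ]
top [0.339 0.028 1.273] -0.09162049845974031
drill_jig [249. 214. 185.  96.] 0.77 [ 0.504 -0.046  0.05 ]
button_top [401. 222.  15.  16.] 0.44 [ 0.585 -0.205  0.05 ]
carriage [380. 210.  50.  64.] 0.86 [ 0.554 -0.195  0.05 ]
carriage_nose [378. 215.  54.  61.] 0.87 [ 0.546 -0.195  0.05 ]
offcut [349. 188.  45.  26.] 0.75 [ 0.654 -0.116  0.05 ]
screw_cup [268. 205.  27.  24.] 0.94 [0.609 0.1   0.05 ]
glue [102. 276.  36.  27.] 0.62 [0.427 0.474 0.05 ]
mallet [ 61. 209. 102.  36.] 0.57 [0.576 0.508 0.05 ]
1.1 [-0.57691991  0.57693268 -0.40884054  0.4088539 ]
```

```bash
python3 - <<'E'
import cv2
im=cv2.imread('pics/top0.png')[170:330,230:450]
cv2.imwrite('pics/top0c.png',cv2.resize(im,None,fx=3.6,fy=3.6,interpolation=cv2.INTER_CUBIC))
E
```

```text
(no output)
```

View pics/top0c.png

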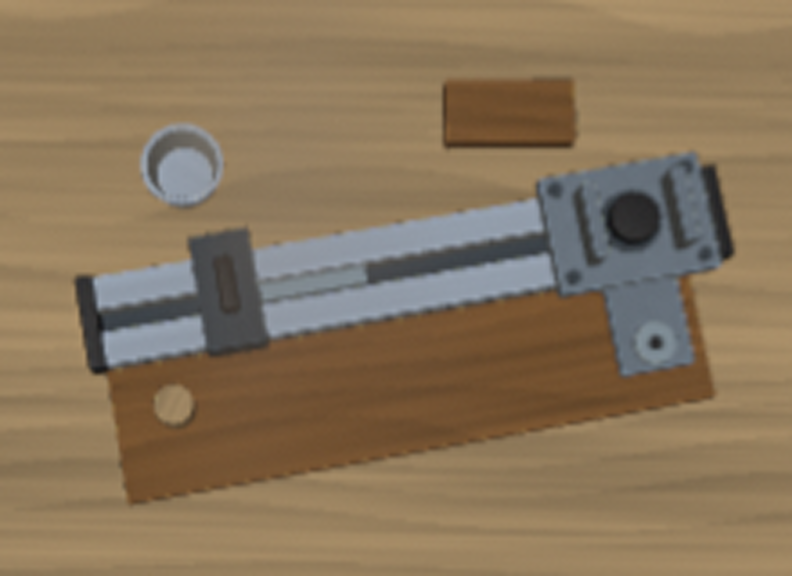

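```bash
python3 - <<'E'
from h import *
T,c=T_cam('top')
f=lambda u,v,z: ray2z((230+u/3.6,170+v/3.6),z,T,c)
b=f(633,217,.074); s=f(257.5,287.5,.071)
print('btn',b,'stop',s)
a=[f(95,278,.03),f(540,200,.03),f(105,368,.03),f(560,290,.03)]
for p,q in ((a[0],a[1]),(a[2],a[3])):
    d=p-q; print(d/np.linalg.norm(d), np.degrees(np.arctan2(-d[0],d[1])))
print('rail width',(a[0]-a[2]))
d=s-b;d[2]=0;print('b->s',np.degrees(np.arctan2(-d[0],d[1])),np.linalg.norm(d)-.055)
q=bot.read_tool_rot();print(R.from_quat([q[1],q[2],q[3],q[0]]).as_matrix().round(2), bot.calibration('wrist')['hand_eye'])
E
```

```text
btn [ 0.57892725 -0.19417054  0.074     ] stop [0.52795317 0.04921643 0.071     ]
[-0.19607911  0.98058808  0.        ] 11.307768954697469
[-0.19019777  0.9817458   0.        ] 10.964325763689269
rail width [0.06019488 0.00896523 0.        ]
b->s 11.828845106957825 0.19366759005437756
[[ 0.33  0.    0.94]
 [-0.94 -0.    0.33]
 [ 0.   -1.   -0.  ]] [[ 9.99999841e-01 -5.41693132e-04 -1.58240943e-04 -1.60041057e-04]
 [-4.61887258e-06 -2.88250446e-01  9.57555054e-01 -1.43952716e-01]
 [-5.64314018e-04 -9.57554900e-01 -2.88250402e-01  7.41346100e-02]
 [ 0.00000000e+00  0.00000000e+00  0.00000000e+00  1.00000000e+00]]
```

```bash
cat >> h.py <<'E'
TH=np.radians(11.4); U=np.array([-np.sin(TH),np.cos(TH),0])
def quat(th=TH):
    u=np.array([-np.sin(th),np.cos(th),0]); x=-u; y=np.array([0,0,-1.]); z=np.cross(x,y)
    q=R.from_matrix(np.c_[x,y,z]).as_quat(); return [q[3],q[0],q[1],q[2]]
E
python3 - <<'E'
from h import *
bot.set_gripper(0.0)
bot.move_pose([.579,-.194,.24],quat())
p,q=bot.read_position(),bot.read_tool_rot()
im=bot.camera('wrist'); save(im,'w1.png'); T,c=T_cam('wrist',p,q)
print(p,T[:3,3])
for r in bot.search_frame('wrist','button_top')[:3]:
    b=r['bbox'];print(b,r['confidence'],ray2z((b[0]+b[2]/2,b[1]+b[3]/2),.074,T,c))
print('expected btn px',proj([.579,-.194,.074],T,c),bot.read_clock(),bot.read_ft_force())
E
```

```text
[ 0.57861381 -0.19495471  0.2399922 ] [ 0.65123941 -0.1800729   0.38392872]
[300.8, 197.0, 38.2, 44.9] 0.97 [ 0.58199375 -0.19480782  0.074     ]
expected btn px [318.34647434 222.50366687] 3.825 [ 0.34930783 -0.04674872 -0.35902677]
```

View pics/w1.png

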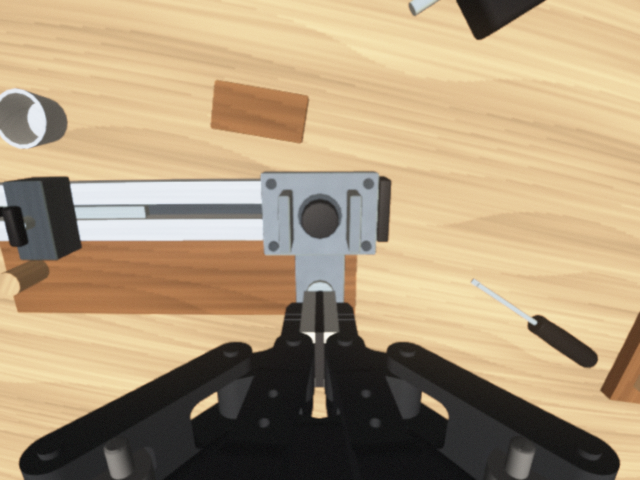

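```bash
python3 - <<'E'
from h import *
B=np.array([.5805,-.1945,0])+U*.003
bot.move_linear([B[0],B[1],.098],speed=.15)
f0=np.array(bot.read_ft_force())
t=bot.move_linear([B[0],B[1],.060],speed=.02,until_force=10)
p=bot.read_position();print(t,p,np.array(bot.read_ft_force())-f0,bot.read_clock())
save(bot.camera('wrist'),'w2.png')
E
```

```text
True [ 0.57992864 -0.19156211  0.06405645] [-1.58152338  1.25684761  5.65694832] 6.475
```

View pics/w2.png

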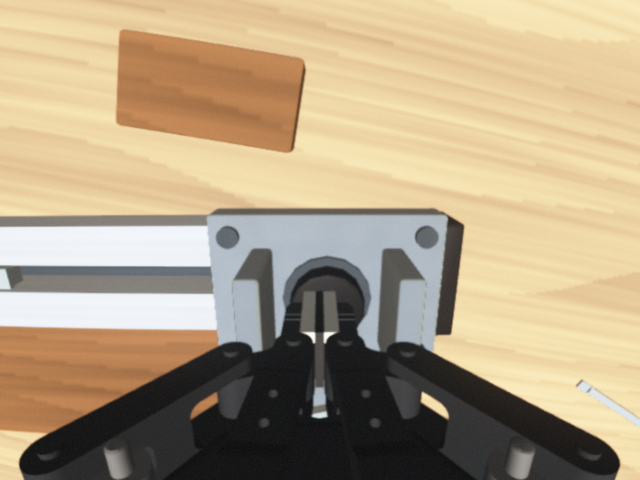

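```bash
python3 - <<'E'
from h import *
p=np.array(bot.read_position())
p0=p.copy()
bot.move_linear(p0+[0,0,-.0015],speed=.01)
f0=np.array(bot.read_ft_force());print('f',f0,bot.read_position())
z=np.array([0,0,-.0015])
for s,v in ((.02,.03),(.17,.06),(.225,.025)):
    t=bot.move_linear(p0+U*s+z,speed=v,until_force=15)
    p=np.array(bot.read_position());print(s,t,(p-p0)@U,p,np.array(bot.read_ft_force()),bot.read_clock())
    if t: break
save(bot.camera('wrist'),'w3.png')
E
```

```text
f [-4.14844381  1.43238854 11.73769902] [ 0.58011544 -0.19158772  0.06391897]
0.02 False 0.018489474249117992 [ 0.57645375 -0.17340646  0.06395156] [-3.24137612 -2.98501108 10.23845426] 7.5917
0.17 False 0.16861432611420646 [ 0.54670467 -0.02625868  0.06389519] [-3.43050013 -2.71889197 12.90039716] 10.2417
0.225 True 0.20270122602177815 [0.54137028 0.00743865 0.06407918] [ 0.13030231 -1.62739239  4.26705331] 11.6583
```

View pics/w3.png

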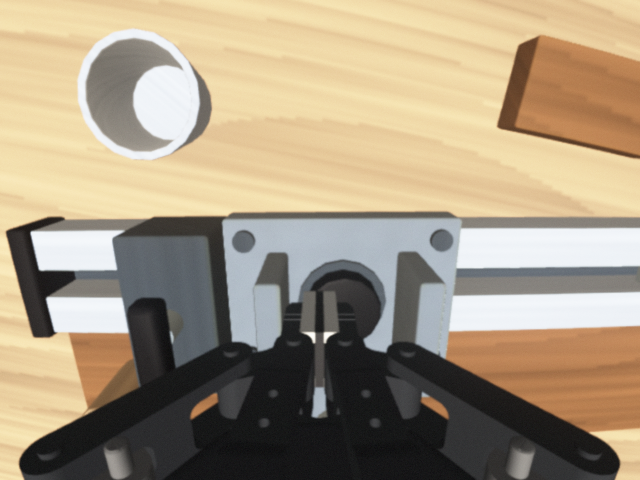

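```bash
python3 - <<'E'
from h import *
p=np.array(bot.read_position())
g=p.copy(); g[2]=.0625
bot.move_linear(g,speed=.02); print(bot.read_position(),bot.read_ft_force())
t=bot.move_linear(g+U*.012,speed=.02,until_force=25)
p2=np.array(bot.read_position());print(t,(p2-p)@U,p2,bot.read_ft_force())
t=bot.move_linear(p2+U*.003+[0,0,.0625-p2[2]],speed=.02)
bot.wait(.3)
p3=np.array(bot.read_position());print((p3-p)@U,p3,bot.read_ft_force(),bot.read_clock())
im=bot.camera('wrist')[190:350,90:310]; save(cv2.resize(im,None,fx=3.6,fy=3.6),'w4.png')
E
```

```text
[0.54168062 0.00738705 0.063832  ] [-3.63326901 -0.62668646 14.14474344]
True -0.00034991603791960314 [0.54158078 0.00714698 0.06411554] [-1.01613868 -2.71974887  4.89262428]
-0.0003055132437081156 [0.54172358 0.00722107 0.06395486] [-2.87232555 -8.92729474 12.88670971] 12.9833
```

View pics/w4.png

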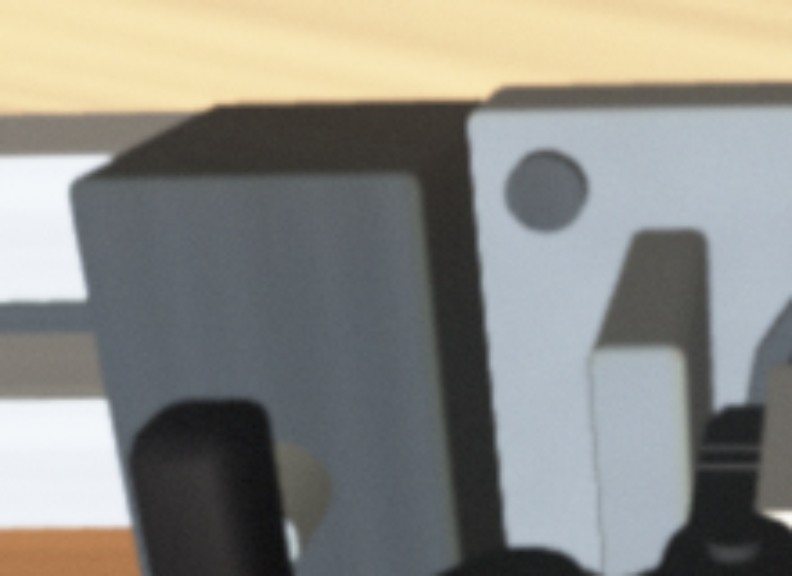

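```bash
python3 - <<'E'
from h import *
p=np.array(bot.read_position())
bot.move_linear(p+[0,0,.016],speed=.03); bot.move_linear(p+[0,0,.17],speed=.15); bot.wait(.3)
P,q=bot.read_position(),bot.read_tool_rot()
im=bot.camera('wrist'); T,c=T_cam('wrist',P,q); save(im,'w5.png')
for r in bot.search_frame('wrist','button_top')[:1]:
    b=r['bbox'];print(b,r['confidence'],ray2z((b[0]+b[2]/2,b[1]+b[3]/2),.074,T,c))
print(P,bot.read_ft_force(),bot.read_clock())
E
```

```text
[0.54146864 0.00725422 0.23345627] [-0.38371446 -0.50357424  0.01394904] 15.35
```

View pics/w5.png

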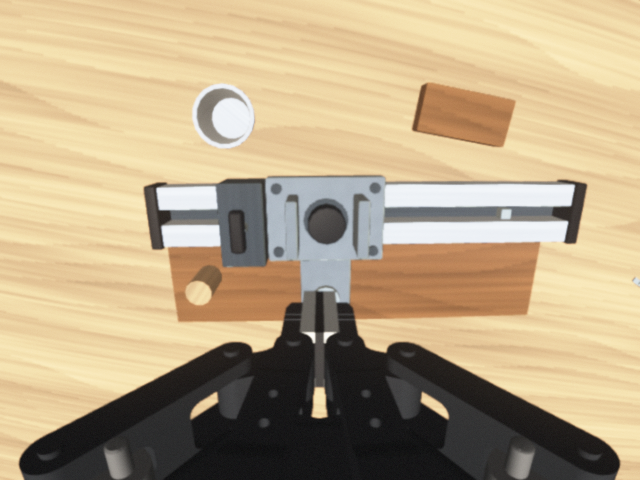

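```bash
python3 -c "
from cell import bot
bot.close_job()"
```

```text
the job is handed in; nothing more can be done
```

The carriage is at the end stop, the button has been let go, and the job was handed in at about 15.4 s on the robot's clock (limit 37 s).

**What I did:**
- **Pressing:** with the fingers shut, I pressed the button to the bottom at home, with the tip at z = 0.064 m.
- **Pushing:** I kept 10–14 N on the button and pushed the carriage along the rail. The arm stopped after 0.203 m of tip travel. Less an estimated 9 mm of slack before the finger met the cheek, that agrees with the 0.194 m measured from the top camera.
- **Releasing:** I pushed again to check the stop, held for 0.3 s, then lifted straight off.

**Last checks:**
- **At the stop:** the second push gained no distance, and the close-up showed no gap between carriage and stop.
- **After lifting:** the last picture shows the carriage still against the stop, and the cup, offcut and dowel looked undisturbed. The force on the tool was below 1 N.

**Not confirmed:**
- **Button up:** the network did not find the button in the last picture. I judged it to be up only by its size and look there, and I did not test the lock.
- **Force during the push:** right after each push that stopped on force, the downward force read only 4–5 N. The tip height stayed at 0.064 m, so the button was still at the bottom.
- **Other loose things:** the glue bottle, mallet and screwdriver were not looked at again; the arm did not go near them.

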